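# Set the airing door of the paper cabinet to the middle hole of its stay

## Task

The small paper cabinet's door is nearly shut, held by the slotted part of the stay that lies across its roof. Open the door wider to air the paper: lift the stay off the roof pin, swing the door out with it, and drop the middle one of the stay's three round holes fully down over the pin, then let go. Leave the mug, the stapler and the tub where they are.

Things in the scene. Friction and masses are not known exactly. Their poses are not given: they have to be found in the camera images.
- cabinet: paint-grey steel box on four feet, 160 deep (x) x 200 wide (y) x 110 mm high, fixed; origin under its centre at the worktop, x pointing to its back. Its front (-x) is the door. Flat roof at z = 110 mm.
- pin_track: flat steel plate 44 x 22 x 3 mm fixed on the roof, with a narrow slot 26 mm long along its x axis; origin at the plate's middle, at roof height; in the cabinet frame at x = -52.1, y = -49.9 mm, turned -0.57 rad about z. The pin is clamped somewhere along this slot: on the plate's x axis, up to 9.5 mm either side of the origin, not reported and different every time: find it by touch or by sight.
- shoulder_level (a point): point 14 mm above the plate's middle, at the height of the pin's shoulder. The pin is rigid: a dark shoulder 15 mm across, its top 14 mm above the roof, on which the bar rests; then a plain steel pin 7 mm in diameter with a slightly chamfered tip, its top 25 mm above the roof.
- door_hinge (a point): point on the door's vertical hinge axis at roof height; in the cabinet frame x = -85, y = +93 mm. Same axes as the cabinet.
- door (a joint): angle of the door, rad: 0 shut, grows as its right edge swings out to the cabinet's front (-x), limit 1.5; 0.2 at the start, about 0.7 with the middle hole on the pin. A lightly stiff hinge that stays where it is left. The door is 186 mm wide and carries the stay's swivel on its top edge.
- stay_swivel (a point): where the stay is jointed to the door, 110 mm from the hinge axis and 126.5 mm above the worktop. At door angle q it is at x = -85 - 110 sin q, y = 93 - 110 cos q mm in the cabinet frame.
- stay_turn (a joint): swing of the stay about the vertical axis of its swivel on the door, rad: the stay's heading in the cabinet frame (0 = straight back along +x, positive to +y) is this value minus the door angle; about -0.37 at the start. Turns freely.
- stay_lift (a joint): tilt of the stay about the horizontal axis in its swivel, rad, positive = far end raised; 0 = level, seated on the pin's shoulder; about +0.09 when a solid part near the middle hole lies on top of the pin. It drops under its own weight (120 g), to -0.08 if nothing holds it up.
- middle_hole (a point): centre of the middle round hole. The stay is a flat steel bar 20 wide, 5 mm thick, mid-thickness level with the swivel. Along the bar from the swivel: slot 32 x 10 mm centred at 65 mm (on the pin at the start), round holes 10 mm in diameter at 97, 122 (this one) and 147 mm, knob at 177, end at 189 mm. x along the bar away from the swivel, z up.
- stay_knob (a point): centre of the round black knob standing up from the far end of the stay: 22 mm in diameter, its top 33.5 mm above the bar's mid-thickness. This point is on the knob's axis, 19 mm above the bar's mid-thickness, 177 mm along the bar from the swivel. Same axes as the hole.
- mug_centre (a point): a white spotted mug, 82 x 114 x 91 mm, standing on the worktop; point half-way up. Leave it alone.
- stapler_centre (a point): a grey stapler, 43 x 188 x 72 mm, on the worktop to the right of the cabinet; point about half-way up. Leave it alone.
- tub_centre (a point): a round tub of paper clips with a black lid, 55 mm across and 37 mm high, standing on the left rear of the cabinet's roof; point half-way up. Leave it alone.

How it is judged:
By the outcome, as a careful person would: the job done as asked, in the order asked, and still so for the second after the job is handed in, with the robot touching nothing.
It also fails if it takes over 56 s, if anything falls off the work surface, if the arm or the gripper's body presses on something with over 40 N, if the wrist force passes 120 N, or if a joint passes its speed limit or range.

## Robot

A 6-joint arm with a two-finger parallel gripper is mounted at the origin on a cart in front of the work surface, level with it; the furniture and walls round the work are solid. World frame = base frame: x ahead of the robot, y to its left, z up, the work surface at z = 0. Lengths are in m, angles in rad, forces in N, time in s.
With the tool pointing down it reaches from about 0.35 to 1 m from the base axis. Payload 7.1 kg.
Tool frame: the origin (TCP) lies between the finger pads; the fingertips stand 19 mm ahead of it and the grasp point (between the pads) is the TCP; z points along the fingers, y is the direction in which the jaws open and shut (so a half turn about z gives the same grasp; the last joint's range is limited). The gripper opens to 85 mm and grips with 20 to 120 N. Pads are 22 mm wide; open, the fingers measure 114 mm over their backs; the gripper's body (76 mm by 85 mm) begins 54 mm behind the grasp point. The pads swing forward as they close: fully open they stand 13 mm farther back than shut.
Start: joints at [-1.287, 0.423, 1.63, -0, 1.089, -0.019], TCP at [0.186, -0.597, 0.25] pointing down, gripper open.
Joint ranges: [-3, 3], [-0.9, 2.11], [0.09, 2.58], [-1.31, 4.45], [0.11, 2.69], [-2.54, 2.54]. Speed limits (rad/s): [2.39, 2.39, 3.01, 3.14, 3.14, 3.14].

## Interface

Orientations are given as a unit quaternion [w, x, y, z].
In Python, from workcell import bot gives the robot as it stands. The module is installed in compiled form; this text tells all that it offers.
- The arm moves only by the shell command python3 -m creep 'ROWS' [FORCE]. ROWS is JSON, a list of rows, each an object with "rotation": the turn, a rotation vector about the world's x, y, z in degrees, a list of three; "translation": the shift along the world's x, y, z in m, a list of three; "claw": the gripper's target within -1 to 1 (shut at 1, half-way at 0, fully open at -1). A call has 1 to 12 rows; each row shifts and turns the commanded pose from where the row before left it; what a row does not reach is not made up. A row lasts 1/8 s, in which the tool goes at most 62.5 mm and 10.7 degrees, less where a joint would pass 70% of its speed; a pose out of reach is approached as far as the arm can. A call is refused whole if a number of a shift passes 0.0625 or a number of a turn 10.7, either way. A call with a gripper value outside its range is refused whole. The fingers move at their own pace and stop on an object; FORCE is the grip in N (left out, the last holds). Time passes only in rows, so rows that do not move let the fingers close. It gives the time, the measured TCP pose, the force and the opening at its end, in the units of the state.
- bot.read_state(): the state, without advancing time (a new reading comes with each control period).
- bot.snapshot(name): name is "side" or "top" or "wrist"; returns the picture (384x512x3 uint8, red, green, blue); there is no depth.
- bot.get_calibration(name): a dict with "intrinsics" (3x3 intrinsics, pixels), "world_from_camera" (4x4, takes a point from camera to world coordinates). Camera axes: x right, y down, z forward; pixel columns grow to the right and rows downward; lengths in m; the calibration is good to about 2 mm. A picture is of the moment at which its call begins: read the wrist's pose just before it. get_calibration takes no time and is no camera call; for the wrist camera it gives the pose at the moment of the call.
- bot.hand_in(): hands the job in, once; it reports no verdict.
The state is a dict: "t": time; "joints": joint angles; "qvel": joint speeds; "effort": joint torques, N m; "tool_pos": TCP position; "tool_rot": TCP orientation; "wrist_force": force on the tool from outside, world axes, zero at the start; "ft_torque": the same for the moment, N m; "grip_width": finger opening in m.
Only numpy, scipy, OpenCV 4.12 (cv2) and the standard library are available. Lean on these libraries where they do the work, as an engineer would, in place of code of your own. Each camera call takes 0.05 s, during which the arm holds its last target.

## Working session

There is one attempt and no reset: what is moved stays moved. The work goes in short steps, Python scripts to look and compute and a shell command to move; the robot and the scene stay as the last step left them, time stands still between calls to the robot, and variables do not carry over. Pictures are saved under pics/ and viewed, and the job is handed in when it is done.

```bash
mkdir -p pics; cat > h.py <<'E'
import numpy as np, cv2, json
from workcell import bot
def snap(n,f):
    c=bot.get_calibration(n); im=bot.snapshot(n); cv2.imwrite('pics/'+f+'.png',cv2.cvtColor(im,cv2.COLOR_RGB2BGR))
    np.savez('pics/'+f+'.npz',K=np.array(c['intrinsics']),T=np.array(c['world_from_camera']))
    return im
def load(f):
    d=np.load('pics/'+f+'.npz'); return d['K'],d['T']
def proj(f,P):
    K,T=load(f); P=np.atleast_2d(P); Q=(P-T[:3,3])@T[:3,:3]; p=Q@K.T; return p[:,:2]/p[:,2:]
def ray(f,uv,z):
    K,T=load(f); uv=np.atleast_2d(uv).astype(float)
    d=np.c_[uv,np.ones(len(uv))]@np.linalg.inv(K).T@T[:3,:3].T; o=T[:3,3]
    return o+d*((z-o[2])/d[:,2])[:,None]
E
python3 - <<'E'
from h import *
print(bot.read_state())
for n in('side','top','wrist'):
    snap(n,n+'0'); K,T=load(n+'0'); print(n,K[0,0],K[0,2],K[1,2],T.round(3).tolist())
E
```

```text
{'t': 0.0, 'joints': array([-1.28699093e+00,  4.23864836e-01,  1.63067355e+00, -1.91545841e-05,
        1.08863228e+00, -1.89726786e-02]), 'qvel': array([ 0.00046988,  0.00070968,  0.000526  ,  0.00189069,  0.00023004,
       -0.00010672]), 'effort': array([ 3.01924993e-03, -5.57374620e+01, -2.81742918e+01,  1.28784832e-04,
        7.26364247e-03, -2.02997376e-05]), 'tool_pos': array([ 0.18624928, -0.59606089,  0.24953716]), 'tool_rot': array([-7.80979486e-04,  9.88561570e-01,  1.50815779e-01, -1.12579977e-04]), 'wrist_force': array([-0.12176881, -0.47872964,  0.62131156]), 'ft_torque': array([ 0.03560642,  0.00820848, -0.00874535]), 'grip_width': 0.08576165748932217}
side 449.77389702057485 255.74912585050464 192.33377622740804 [[-0.863, -0.321, 0.389, 0.111], [-0.504, 0.532, -0.68, 0.596], [0.011, -0.784, -0.621, 0.8], [0.0, 0.0, 0.0, 1.0]]
top 441.4293962116923 252.85789987078476 196.16711206619743 [[0.02, -0.981, 0.195, 0.281], [-1.0, -0.022, -0.007, -0.129], [0.011, -0.195, -0.981, 1.27], [0.0, 0.0, 0.0, 1.0]]
wrist 321.6852282093068 257.42002426922255 187.41907034313942 [[0.298, -0.916, -0.27, 0.255], [-0.954, -0.286, -0.084, -0.575], [-0.0, 0.282, -0.959, 0.375], [0.0, 0.0, 0.0, 1.0]]
```

View pics/side0.png

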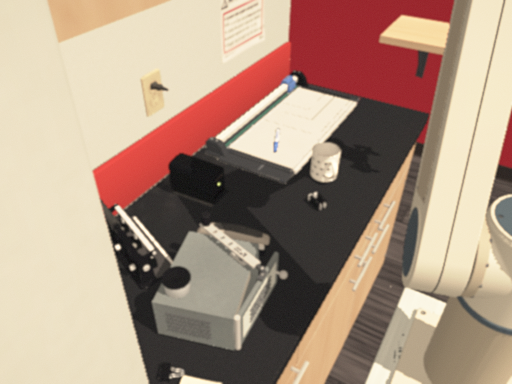

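View pics/top0.png

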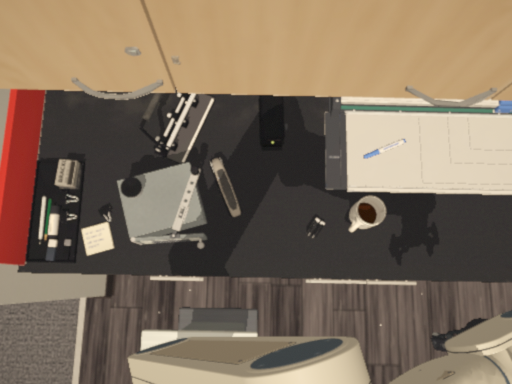

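View pics/wrist0.png

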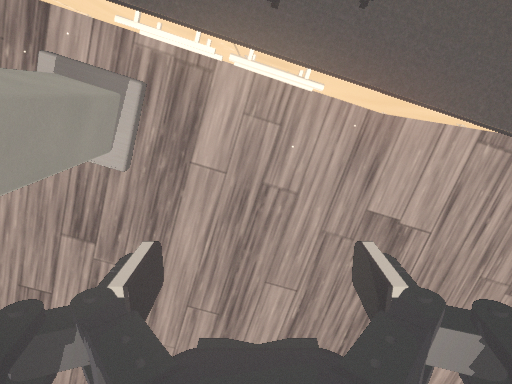

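```bash
python3 - <<'E'
from h import *
a=cv2.imread('pics/top0.png')[140:265,95:255]; cv2.imwrite('pics/top0z.png',cv2.resize(a,None,fx=4.7,fy=4.7,interpolation=cv2.INTER_CUBIC))
a=cv2.imread('pics/side0.png')[205:355,140:300]; cv2.imwrite('pics/side0z.png',cv2.resize(a,None,fx=4,fy=4,interpolation=cv2.INTER_CUBIC))
print(ray('top0',[[118,203],[179,165],[206,226],[131,242]],.11))
E
```

```text
[[ 0.48559563  0.22116096  0.11      ]
 [ 0.59385697  0.06459445  0.11      ]
 [ 0.42904804 -0.01531448  0.11      ]
 [ 0.38273309  0.17903237  0.11      ]]
```

View pics/top0z.png

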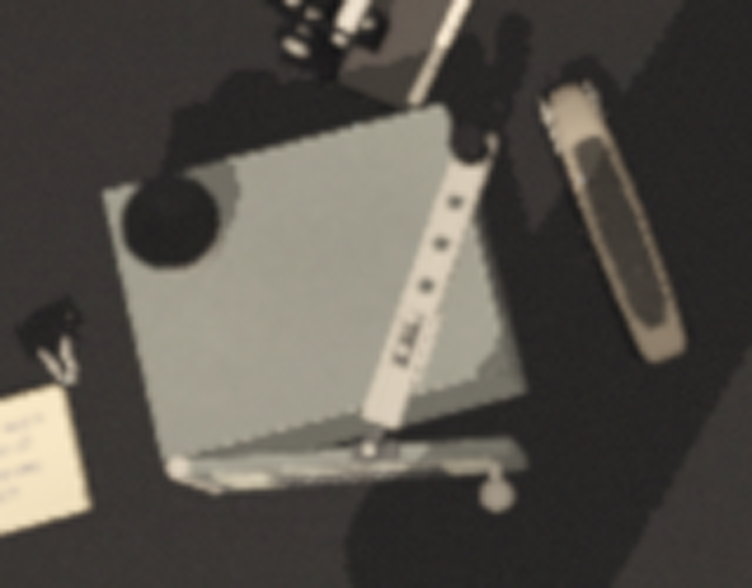

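View pics/side0z.png

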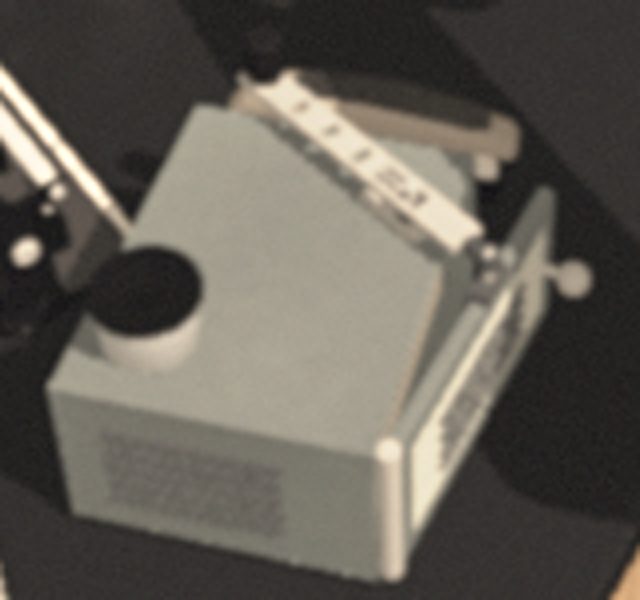

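```bash
cat > model.py <<'E'
from h import *
def cab(p,P):
    x,y,a=p[:3]; P=np.atleast_2d(np.array(P,float)); c,s=np.cos(a),np.sin(a)
    return np.c_[x+c*P[:,0]-s*P[:,1], y+s*P[:,0]+c*P[:,1], P[:,2]]
def swiv(q): return np.array([-.085-.11*np.sin(q), .093-.11*np.cos(q), .1265])
def stay(q,h,l,d,z=0):   # heading h, tilt l, d along, z above mid
    r=d*np.cos(l)-z*np.sin(l); return swiv(q)+np.array([np.cos(h)*r,np.sin(h)*r,d*np.sin(l)+z*np.cos(l)])
def zt(u,v): return [95+(u+.5)/4.7-.5,140+(v+.5)/4.7-.5]
def zs(u,v): return [140+(u+.5)/4-.5,205+(v+.5)/4-.5]
E
cat > fit.py <<'E'
from model import *
from scipy.optimize import least_squares
top=[zt(105,190),zt(445,103),zt(525,392),zt(470,140),zt(456,202),zt(441,243),zt(426,286)]
sid=[zs(50,385),zs(200,105),zs(378,455)]
def pts(p):
    q,h=p[3:5]
    t=[[.08,.1,.11],[.08,-.1,.11],[-.08,-.1,.11],stay(q,h,0,.177,.0335)]+[stay(q,h,0,d,.0025) for d in(.147,.122,.097)]
    s=[[.08,.1,.11],[.08,-.1,.11],[-.08,.1,.11]]
    return cab(p,t),cab(p,s)
def res(p):
    t,s=pts(p); return np.r_[(proj('top0',t)-top+p[5:7]).ravel(),(proj('side0',s)-sid+p[7:9]).ravel(),p[5:9]*.7]
r=least_squares(res,[.48,.1,.2,.2,-.57,0,0,0,0])
np.save('fit.npy',r.x)
print(r.x.round(4)); print(r.fun.reshape(-1,2).round(2))
p=r.x;q,h=p[3:5]
for n,P in dict(swivel=swiv(q),hinge=[-.085,.093,.11],plate=[-.0521,-.0499,.11],knob=stay(q,h,0,.177,.019)).items(): print(n,cab(p,P).round(4))
E
python3 fit.py
```

```text
[ 0.495   0.1078  0.2796  0.1684 -0.5539 -0.1999  0.026  -0.3817 -0.0676]
[[ 0.8   1.49]
 [ 0.99  1.77]
 [-2.1  -3.26]
 [-0.64 -0.22]
 [ 0.16  0.07]
 [ 0.36  0.18]
 [ 0.53 -0.06]
 [ 0.18 -0.08]
 [ 0.48 -0.45]
 [-0.47  0.56]
 [-0.14  0.02]
 [-0.27 -0.05]]
swivel [[0.3998 0.0644 0.1265]]
hinge [[0.3876 0.1737 0.11  ]]
plate [[0.4586 0.0454 0.11  ]]
knob [[0.5702 0.0164 0.1455]]
```

```bash
R='{"rotation":[0,0,10.5],"translation":[0.024,0.045,0.002],"claw":-1}'; echo; python3 -m creep '[{"rotation":[0,0,10.5],"translation":[0.024,0.045,0.002],"claw":-1},{"rotation":[0,0,10.5],"translation":[0.024,0.045,0.002],"claw":-1},{"rotation":[0,0,10.5],"translation":[0.024,0.045,0.002],"claw":-1},{"rotation":[0,0,10.5],"translation":[0.024,0.045,0.002],"claw":-1},{"rotation":[0,0,10.5],"translation":[0.024,0.045,0.002],"claw":-1},{"rotation":[0,0,10.5],"translation":[0.024,0.045,0.002],"claw":-1},{"rotation":[0,0,10.5],"translation":[0.024,0.045,0.002],"claw":-1},{"rotation":[0,0,10.5],"translation":[0.024,0.045,0.002],"claw":-1},{"rotation":[0,0,10.5],"translation":[0.024,0.045,0.002],"claw":-1},{"rotation":[0,0,10.5],"translation":[0.024,0.045,0.002],"claw":-1},{"rotation":[0,0,10.5],"translation":[0.024,0.045,0.002],"claw":-1},{"rotation":[0,0,10.5],"translation":[0.024,0.045,0.002],"claw":-1}]' 40
python3 -m creep '[{"rotation":[0,0,10.5],"translation":[0.024,0.045,0.002],"claw":-1},{"rotation":[0,0,10.5],"translation":[0.024,0.045,0.002],"claw":-1},{"rotation":[0,0,0],"translation":[0,0,0],"claw":-1},{"rotation":[0,0,0],"translation":[0,0,0],"claw":-1},{"rotation":[0,0,0],"translation":[0,0,0],"claw":-1}]'
python3 - <<'E'
from h import *
snap('wrist','w1');K,T=load('w1');print(T.round(3));print(bot.read_state()['joints'])
E
```

```text
t: 1.65
tool_pos: [0.4749, -0.0549, 0.2744]
tool_rot: [0.0, 0.311, 0.95, -0.0]
wrist_force: [0.4, -0.3, 0.1]
grip_width: 0.0856
t: 2.28
tool_pos: [0.5217, 0.0325, 0.2781]
tool_rot: [-0.0, 0.137, 0.991, -0.0]
wrist_force: [-0.4, -0.0, -0.3]
grip_width: 0.0856
[[ 0.272  0.923  0.271  0.453]
 [ 0.962 -0.26  -0.078  0.052]
 [-0.001  0.282 -0.959  0.403]
 [ 0.     0.     0.     1.   ]]
[ 3.93510579e-02  2.39321770e-01  1.82826881e+00 -1.67258576e-04
  1.07453997e+00 -1.25607497e+00]
```

View pics/w1.png

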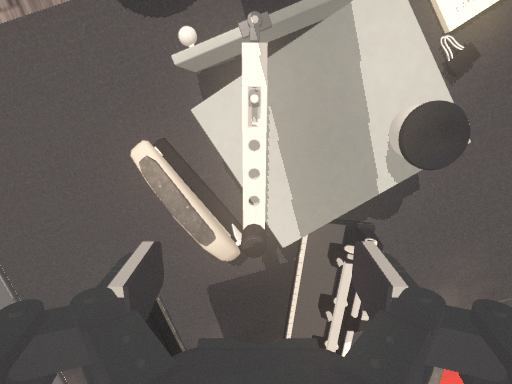

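```bash
python3 - <<'E'
from h import *
a=cv2.imread('pics/w1.png')
cv2.imwrite('pics/w1z.png',cv2.resize(a[10:265,215:300],None,fx=2.3,fy=2.3,interpolation=cv2.INTER_CUBIC))
cv2.imwrite('pics/w1y.png',cv2.resize(a[0:130,190:320],None,fx=4.6,fy=4.6,interpolation=cv2.INTER_CUBIC))
E
```

```text
(no output)
```

View pics/w1y.png

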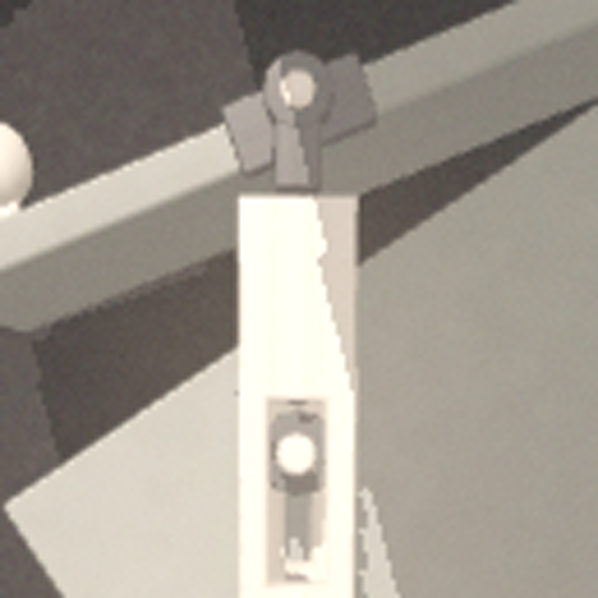

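View pics/w1z.png

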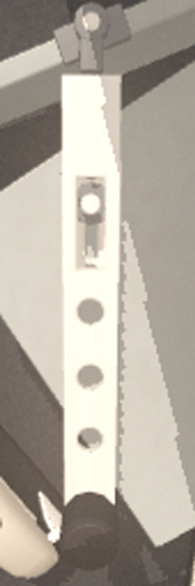

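```bash
cat > fit2.py <<'E'
from model import *
from scipy.optimize import least_squares
def zy(u,v): return [190+(u+.5)/4.6-.5,(v+.5)/4.6-.5]
def zz(u,v): return [215+(u+.5)/2.3-.5,10+(v+.5)/2.3-.5]
top=[zt(105,190),zt(445,103),zt(470,140),zt(456,202),zt(441,243),zt(426,286)]
sid=[zs(50,385),zs(200,105),zs(378,455)]
wr=[zy(5,505),[287,247.5],zy(296,398),zy(296,582),zz(91,311),zz(90,377),zz(90,438)]
def pts(p):
    q,h=p[3:5]
    t=[[.08,.1,.11],[.08,-.1,.11],stay(q,h,0,.177,.0335)]+[stay(q,h,0,d,.0025) for d in(.147,.122,.097)]
    s=[[.08,.1,.11],[.08,-.1,.11],[-.08,.1,.11]]
    w=[[-.08,-.1,.11],[.08,-.1,.11]]+[stay(q,h,0,d,.0025) for d in(.049,.081,.097,.122,.147)]
    return cab(p,t),cab(p,s),cab(p,w)
def res(p):
    t,s,w=pts(p); return np.r_[(proj('top0',t)-top+p[5:7]).ravel(),(proj('side0',s)-sid+p[7:9]).ravel(),(proj('w1',w)-wr+p[9:11]).ravel(),p[5:11]*.7]
r=least_squares(res,[.48,.1,.2,.2,-.57,0,0,0,0,0,0],loss='soft_l1')
p=r.x;np.save('fit.npy',p)
print(p.round(4)); print(r.fun.reshape(-1,2).round(2))
q,h=p[3:5]
# pin
uv=np.array(zy(295,454))+p[9:11]
W=ray('w1',uv,.135)[0]; c,s=np.cos(p[2]),np.sin(p[2]); d=W[:2]-p[:2]; L=np.array([c*d[0]+s*d[1],-s*d[0]+c*d[1]])
rel=L-[-.0521,-.0499]; a=-.57
print('pin world',W.round(4),'cab',L.round(4),'along',rel@[np.cos(a),np.sin(a)],'across',rel@[-np.sin(a),np.cos(a)])
sw=swiv(q)[:2]; print('pin along bar',np.linalg.norm(L-sw), 'dir off',np.arctan2(*(L-sw)[::-1])-h)
for n,P in dict(swivel=swiv(q),hinge=[-.085,.093,.11],knob=stay(q,h,0,.177,.019)).items(): print(n,cab(p,P).round(4))
E
python3 fit2.py
```

```text
[ 0.4979  0.1093  0.2953  0.2008 -0.5798 -0.6072 -0.2422  0.8613 -0.1636
  0.4323  0.0859]
[[-0.44  0.82]
 [-0.52  0.03]
 [-0.25 -0.31]
 [ 0.42 -0.06]
 [ 0.53  0.03]
 [ 0.61 -0.24]
 [ 0.18  0.45]
 [-0.62 -0.35]
 [-0.02 -0.  ]
 [ 0.15  0.37]
 [-2.31 -0.01]
 [ 0.51 -0.08]
 [ 0.27 -0.19]
 [-0.17 -0.03]
 [ 0.09 -0.31]
 [-0.07  0.2 ]
 [-0.43 -0.17]
 [ 0.6  -0.11]
 [ 0.3   0.06]]
pin world [0.4562 0.0478 0.135 ] cab [-0.0578 -0.0467] along -0.006481260072690523 across -0.000367957060989933
pin along bar 0.05863844194253102 dir off 0.0040856593460637525
swivel [[0.3999 0.064  0.1265]]
hinge [[0.3895 0.1735 0.11  ]]
knob [[0.5698 0.0144 0.1455]]
```

```bash
cat > plan.py <<'E'
from model import *
from scipy.optimize import brentq
p=np.load('fit.npy'); pin=np.array([-.0521,-.0499])-.0065*np.array([np.cos(-.57),np.sin(-.57)])
def qh(d):
    q=brentq(lambda q:np.linalg.norm(swiv(q)[:2]-pin)-d,.05,1.4); v=pin-swiv(q)[:2]; return q,np.arctan2(v[1],v[0])
def tcp(d,l,zg=.025):
    q,h=qh(d); return q,h,cab(p,stay(q,h,l,.177,zg))[0],h+p[2]
if __name__=='__main__':
    for d,l in [(.0586,0),(.0586,.1),(.0586,.2),(.07,.2),(.08,.2),(.09,.2),(.1,.2),(.11,.2),(.122,.2),(.122,.12),(.122,.09),(.122,.05),(.122,0)]:
        q,h,P,th=tcp(d,l); print(d,l,'q%.3f h%.3f'%(q,h),P.round(4),'heading deg %.2f'%np.degrees(th),'jaw axis',np.round([np.sin(th),-np.cos(th)],3))
    s=bot.read_state(); print(s['tool_pos'])
    from scipy.spatial.transform import Rotation as R
    w=s['tool_rot']; M=R.from_quat([w[1],w[2],w[3],w[0]]).as_matrix(); print(np.degrees(np.arctan2(M[1,0],M[0,0])),M[2])
E
python3 plan.py
```

```text
0.0586 0 q0.201 h-0.570 [0.5703 0.0161 0.1515] heading deg -15.71 jaw axis [-0.271 -0.963]
0.0586 0.1 q0.201 h-0.570 [0.567 0.017 0.169] heading deg -15.71 jaw axis [-0.271 -0.963]
0.0586 0.2 q0.201 h-0.570 [0.5621 0.0184 0.1862] heading deg -15.71 jaw axis [-0.271 -0.963]
0.07 0.2 q0.309 h-0.517 [0.5524 0.0265 0.1862] heading deg -12.70 jaw axis [-0.22  -0.976]
0.08 0.2 q0.401 h-0.497 [0.543  0.0305 0.1862] heading deg -11.53 jaw axis [-0.2  -0.98]
0.09 0.2 q0.492 h-0.491 [0.5333 0.0329 0.1862] heading deg -11.21 jaw axis [-0.194 -0.981]
0.1 0.2 q0.583 h-0.496 [0.5234 0.0345 0.1862] heading deg -11.47 jaw axis [-0.199 -0.98 ]
0.11 0.2 q0.675 h-0.508 [0.5135 0.0358 0.1862] heading deg -12.17 jaw axis [-0.211 -0.978]
0.122 0.2 q0.786 h-0.530 [0.5015 0.0374 0.1862] heading deg -13.44 jaw axis [-0.232 -0.973]
0.122 0.12 q0.786 h-0.530 [0.5056 0.0364 0.1725] heading deg -13.44 jaw axis [-0.232 -0.973]
0.122 0.09 q0.786 h-0.530 [0.5069 0.0361 0.1673] heading deg -13.44 jaw axis [-0.232 -0.973]
0.122 0.05 q0.786 h-0.530 [0.5084 0.0357 0.1603] heading deg -13.44 jaw axis [-0.232 -0.973]
0.122 0 q0.786 h-0.530 [0.5098 0.0354 0.1515] heading deg -13.44 jaw axis [-0.232 -0.973]
[0.5218021  0.03241178 0.27821162]
164.2270049065599 [ 4.65969446e-04 -3.06327038e-04 -9.99999845e-01]
```

```bash
python3 -m creep '[{"rotation":[0,0,0],"translation":[0.024,-0.0085,-0.02],"claw":-1},{"rotation":[0,0,0],"translation":[0.024,-0.0085,-0.02],"claw":-1},{"rotation":[0,0,0],"translation":[0,0,-0.03],"claw":-0.3},{"rotation":[0,0,0],"translation":[0,0,-0.03],"claw":-0.3},{"rotation":[0,0,0],"translation":[0,0,-0.0165],"claw":-0.3},{"rotation":[0,0,0],"translation":[0,0,-0.010],"claw":-0.3},{"rotation":[0,0,0],"translation":[0,0,0],"claw":-0.3},{"rotation":[0,0,0],"translation":[0,0,0],"claw":-0.3}]' 40
python3 - <<'E'
from h import *
snap('wrist','w2')
E
```

```text
t: 3.32
tool_pos: [0.571, 0.0164, 0.1528]
tool_rot: [0.001, 0.136, 0.991, 0.0]
wrist_force: [-0.9, 0.4, 0.2]
grip_width: 0.0556
```

View pics/w2.png

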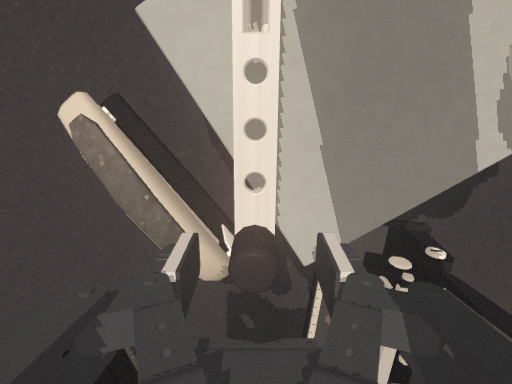

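```bash
python3 -m creep '[{"rotation":[0,0,0],"translation":[0,0,0],"claw":0.2},{"rotation":[0,0,0],"translation":[0,0,0],"claw":0.4},{"rotation":[0,0,0],"translation":[0,0,0],"claw":1},{"rotation":[0,0,0],"translation":[0,0,0],"claw":1},{"rotation":[0,0,0],"translation":[0,0,0],"claw":1},{"rotation":[0,0,0],"translation":[0,0,0],"claw":1}]' 40
python3 - <<'E'
from h import *
snap('wrist','w3')
E
```

```text
t: 4.12
tool_pos: [0.5706, 0.0165, 0.152]
tool_rot: [0.0, 0.136, 0.991, 0.0]
wrist_force: [0.6, 0.5, 2.5]
grip_width: 0.0205
```

View pics/w3.png

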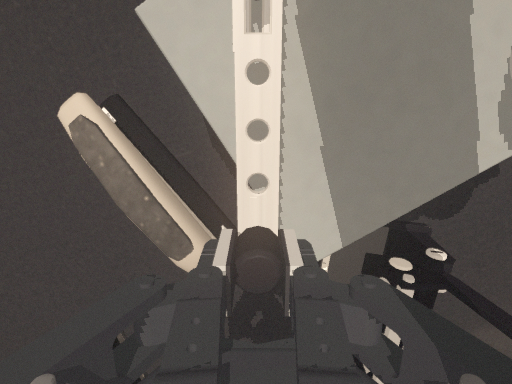

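```bash
python3 -m creep '[{"rotation":[-0.78,-2.76,0],"translation":[-0.0014,0.0004,0.0088],"claw":1},{"rotation":[-0.78,-2.76,0],"translation":[-0.0018,0.0005,0.0088],"claw":1},{"rotation":[-0.78,-2.76,0],"translation":[-0.0022,0.0006,0.0087],"claw":1},{"rotation":[-0.78,-2.76,0],"translation":[-0.0027,0.0008,0.0084],"claw":1},{"rotation":[0,0,0],"translation":[0,0,0],"claw":1},{"rotation":[0,0,0],"translation":[0,0,0],"claw":1}]'
python3 - <<'E'
from h import *
snap('wrist','w4');snap('side','s4')
a=cv2.imread('pics/s4.png')[205:355,140:300]; cv2.imwrite('pics/s4z.png',cv2.resize(a,None,fx=4,fy=4,interpolation=cv2.INTER_CUBIC))
E
```

```text
t: 4.92
tool_pos: [0.5621, 0.0187, 0.1861]
tool_rot: [0.098, 0.135, 0.986, -0.014]
wrist_force: [0.5, 0.5, -0.9]
grip_width: 0.0202
```

View pics/w4.png

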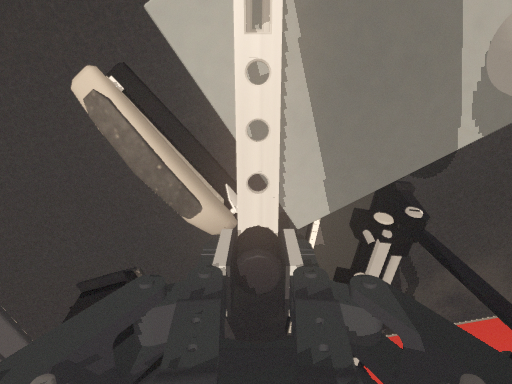

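View pics/s4z.png

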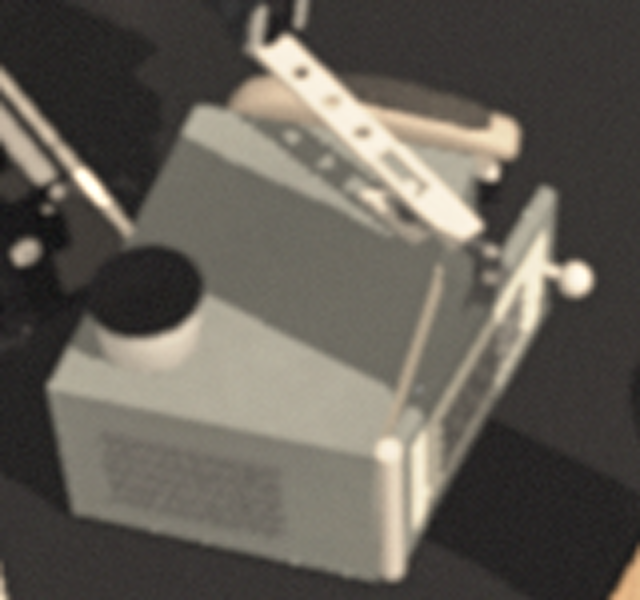

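```bash
python3 -m creep '[{"rotation":[0,0,1.5],"translation":[-0.0048,0.0042,0],"claw":1},{"rotation":[0,0,1.5],"translation":[-0.0049,0.0037,0],"claw":1},{"rotation":[0,0,0.6],"translation":[-0.0047,0.0021,0],"claw":1},{"rotation":[0,0,0.6],"translation":[-0.0047,0.0019,0],"claw":1},{"rotation":[0,0,0.2],"translation":[-0.0048,0.0013,0],"claw":1},{"rotation":[0,0,0.1],"translation":[-0.0049,0.0011,0],"claw":1},{"rotation":[0,0,-0.1],"translation":[-0.0049,0.0008,0],"claw":1},{"rotation":[0,0,-0.2],"translation":[-0.005,0.0008,0],"claw":1},{"rotation":[0,0,-0.3],"translation":[-0.0049,0.0007,0],"claw":1},{"rotation":[0,0,-0.4],"translation":[-0.005,0.0006,0],"claw":1},{"rotation":[0,0,0],"translation":[0,0,0],"claw":1},{"rotation":[0,0,0],"translation":[0,0,0],"claw":1}]'
```

```text
t: 6.52
tool_pos: [0.5136, 0.036, 0.1865]
tool_rot: [0.099, 0.105, 0.989, -0.011]
wrist_force: [-0.4, 0.6, -1.3]
grip_width: 0.0201
```

Forces are low. I'll complete the swing, then look.

```bash
python3 -m creep '[{"rotation":[0,0,-0.6],"translation":[-0.006,0.0008,0],"claw":1},{"rotation":[0,0,-0.67],"translation":[-0.006,0.0007,0],"claw":1},{"rotation":[0,0,0],"translation":[0,0,0],"claw":1},{"rotation":[0,0,0],"translation":[0,0,0],"claw":1}]'
python3 - <<'E'
from h import *
snap('wrist','w5');snap('side','s5');snap('top','t5')
a=cv2.imread('pics/s5.png')[205:355,140:300]; cv2.imwrite('pics/s5z.png',cv2.resize(a,None,fx=4,fy=4,interpolation=cv2.INTER_CUBIC))
E
```

```text
t: 7.02
tool_pos: [0.5016, 0.0375, 0.1865]
tool_rot: [0.099, 0.116, 0.988, -0.012]
wrist_force: [-0.2, -0.0, -1.1]
grip_width: 0.0207
```

View pics/w5.png

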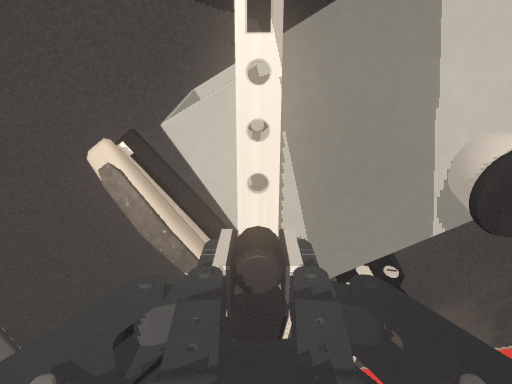

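View pics/s5z.png

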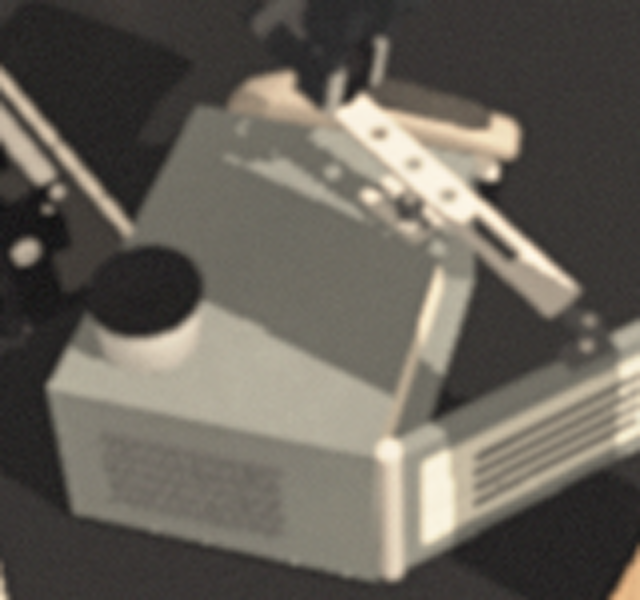

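```bash
python3 - <<'E'
from plan import *
a=cv2.imread('pics/w5.png')
cv2.imwrite('pics/w5z.png',cv2.resize(a[90:170,220:300],None,fx=7,fy=7,interpolation=cv2.INTER_CUBIC))
# predicted pixels
pw=cab(p,[[*pin,.135]]); q,h=qh(.122)
H=cab(p,[stay(q,h,.2,d,.0025) for d in(.097,.122,.147)])
print(proj('w5',pw),proj('w5',H))
E
```

```text
[[257.72487018 124.31110586]] [[257.76478049  71.46455895]
 [257.70518808 129.80500013]
 [257.65109287 182.76372908]]
```

View pics/w5z.png

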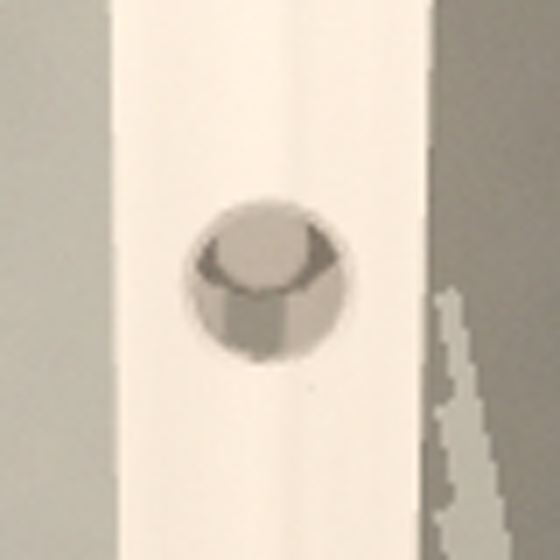

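```bash
python3 -m creep '[{"rotation":[0.66,2.79,0],"translation":[0.0027,-0.0007,-0.0084],"claw":1},{"rotation":[0.66,2.79,0],"translation":[0.0022,-0.0005,-0.0087],"claw":1},{"rotation":[0.66,2.79,0],"translation":[0.0018,-0.0004,-0.0088],"claw":1},{"rotation":[0,0,0],"translation":[0,0,0],"claw":1},{"rotation":[0,0,0],"translation":[0,0,0],"claw":1}]'
python3 - <<'E'
from h import *
snap('wrist','w6')
a=cv2.imread('pics/w6.png')
cv2.imwrite('pics/w6z.png',cv2.resize(a[90:170,220:300],None,fx=7,fy=7,interpolation=cv2.INTER_CUBIC))
E
```

```text
t: 7.8
tool_pos: [0.5084, 0.0358, 0.1607]
tool_rot: [0.025, 0.117, 0.993, -0.003]
wrist_force: [0.4, 0.4, -0.3]
grip_width: 0.0208
```

View pics/w6z.png

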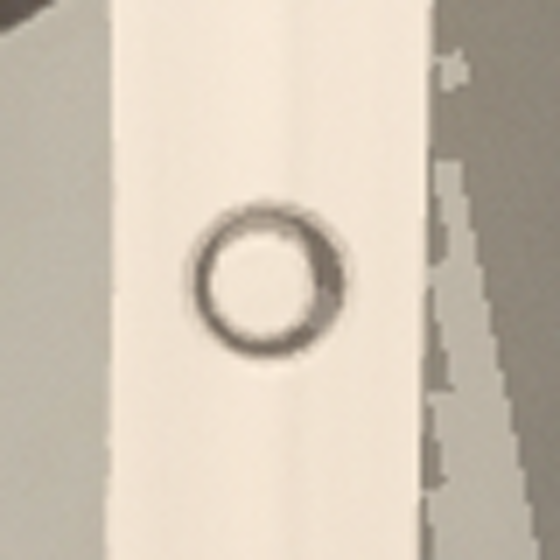

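The pin tip is inside the middle hole and nearly centred (hole at about (258,130)), with low force. I'll lower the rest of the way.

```bash
python3 -m creep '[{"rotation":[0.33,1.4,0],"translation":[0.0007,-0.0002,-0.0044],"claw":1},{"rotation":[0.33,1.4,0],"translation":[0.0006,-0.0001,-0.0042],"claw":1},{"rotation":[0,0,0],"translation":[0,0,-0.0005],"claw":1},{"rotation":[0,0,0],"translation":[0,0,0],"claw":1}]'
python3 - <<'E'
from h import *
snap('wrist','w7');snap('side','s7')
a=cv2.imread('pics/s7.png')[205:355,140:300]; cv2.imwrite('pics/s7z.png',cv2.resize(a,None,fx=4,fy=4,interpolation=cv2.INTER_CUBIC))
E
```

```text
t: 8.35
tool_pos: [0.5096, 0.0357, 0.1523]
tool_rot: [-0.001, 0.117, 0.993, -0.0]
wrist_force: [-4.6, 0.8, 13.1]
grip_width: 0.0203
```

View pics/w7.png

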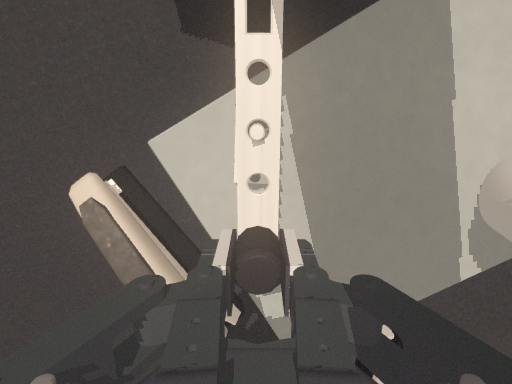

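View pics/s7z.png

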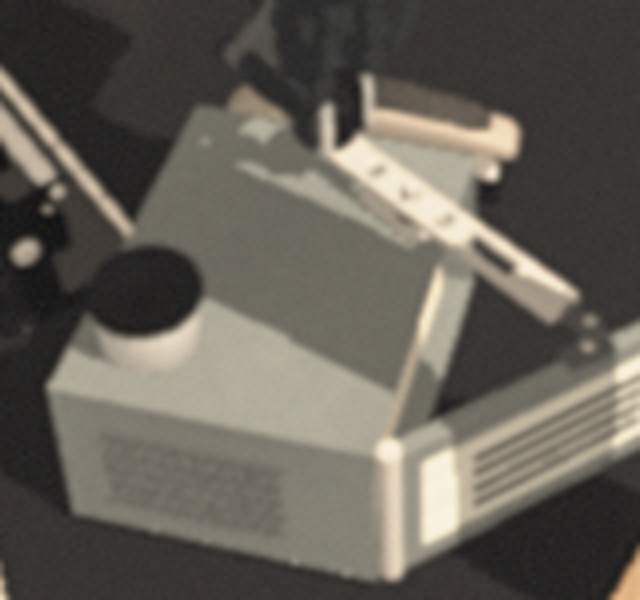

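```bash
python3 -m creep '[{"rotation":[0,0,0],"translation":[0,0,0.0005],"claw":0.2},{"rotation":[0,0,0],"translation":[0,0,0],"claw":-0.2},{"rotation":[0,0,0],"translation":[0,0,0],"claw":-0.4},{"rotation":[0,0,0],"translation":[0,0,0],"claw":-0.4},{"rotation":[0,0,0],"translation":[0,0,0],"claw":-0.4}]'
python3 -m creep '[{"rotation":[0,0,0],"translation":[0,0,0.01],"claw":-0.4},{"rotation":[0,0,0],"translation":[0,0,0.025],"claw":-0.4},{"rotation":[0,0,0],"translation":[0,0,0.04],"claw":-0.4},{"rotation":[0,0,0],"translation":[0,0,0.04],"claw":-0.4},{"rotation":[0,0,0],"translation":[0,0,0],"claw":-0.4},{"rotation":[0,0,0],"translation":[0,0,0],"claw":-0.4}]'
python3 - <<'E'
from h import *
snap('wrist','w8');snap('side','s8');snap('top','t8')
a=cv2.imread('pics/s8.png')[205:355,140:300]; cv2.imwrite('pics/s8z.png',cv2.resize(a,None,fx=4,fy=4,interpolation=cv2.INTER_CUBIC))
from plan import *
q,h=qh(.122); f='w8'
print('pin',proj(f,cab(p,[[*pin,.135]])),'hole seated',proj(f,cab(p,[stay(q,h,0,d,.0025) for d in (.097,.122,.147)])),'knobtop seated',proj(f,cab(p,[stay(q,h,0,.177,.0335),stay(q,h,.09,.177,.0335)])))
E
```

```text
t: 9.07
tool_pos: [0.5096, 0.0356, 0.1519]
tool_rot: [-0.0, 0.117, 0.993, -0.0]
wrist_force: [0.1, -0.3, 0.1]
grip_width: 0.0596
t: 9.82
tool_pos: [0.5093, 0.0355, 0.267]
tool_rot: [-0.0, 0.117, 0.993, -0.0]
wrist_force: [0.3, 0.3, -0.1]
grip_width: 0.0592
pin [[258.03372805 115.42253061]] hole seated [[258.06803295  82.00463106]
 [258.03434666 114.91183246]
 [258.00246312 146.05797968]] knobtop seated [[257.95475725 192.16009239]
 [257.95281123 193.75258285]]
```

View pics/w8.png

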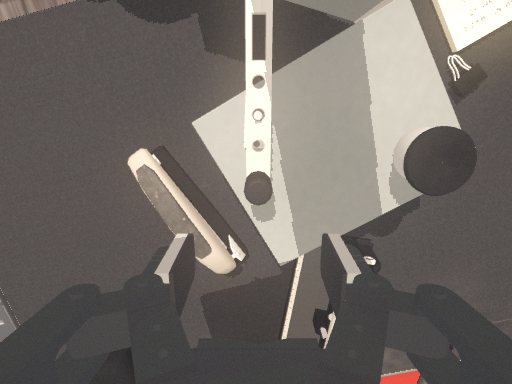

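View pics/s8z.png

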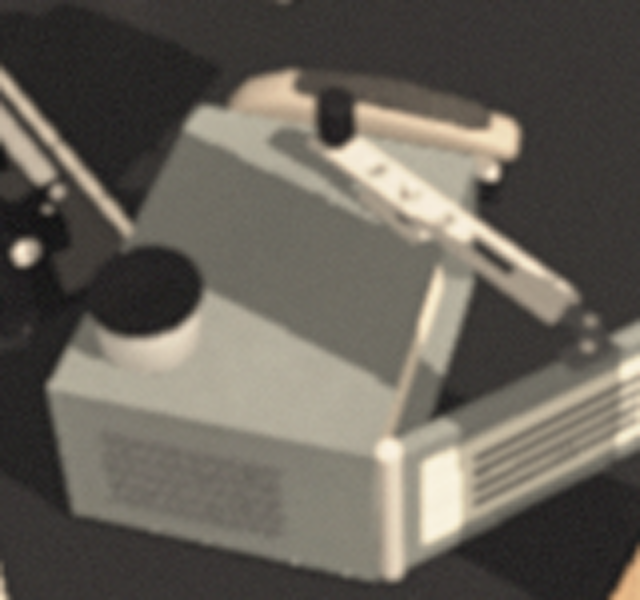

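View pics/t8.png

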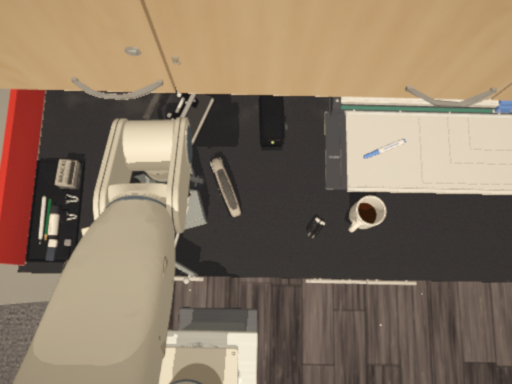

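```bash
python3 - <<'E'
from plan import *
q,h=qh(.122)
off=p[7:9]
for l in (0,.03,.09):
    P=proj('s8',cab(p,[stay(q,h,l,.177,.0335),stay(q,h,l,.122,.0025),stay(q,h,l,.147,.0025)]))+off
    print(l,((P-[140,205]+.5)*4-.5).round(0).tolist())
a=cv2.imread('pics/w8.png');cv2.imwrite('pics/w8z.png',cv2.resize(a[60:215,215:300],None,fx=3.8,fy=3.8,interpolation=cv2.INTER_CUBIC))
E
```

```text
0 [[337.0, 95.0], [412.0, 191.0], [378.0, 167.0]]
0.03 [[338.0, 89.0], [412.0, 186.0], [378.0, 161.0]]
0.09 [[341.0, 76.0], [413.0, 177.0], [379.0, 149.0]]
```

View pics/w8z.png

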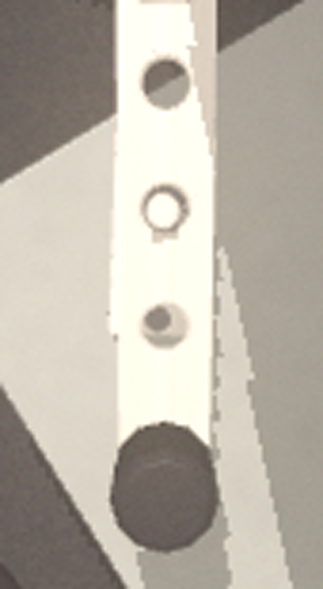

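The bar's holes match the level, seated prediction (378,167 and 412,191 in the zoomed side picture), and the pin stands in the middle hole. I'm handing in.

```bash
python3 -c "
from workcell import bot
print(bot.read_state()['t'],bot.read_state()['wrist_force']);print(bot.hand_in())"
```

```text
9.975 [ 0.25770436 -0.08040307 -0.92103642]
the job is handed in; nothing more can be done
None
```

The door is held wider open, at about 0.79 rad by calculation, with the stay's middle hole down over the pin. I handed the job in at about 10 s.

- **What I did:** I found the pin in the wrist picture, about 6.5 mm from the plate's middle on the door side. I gripped the knob, lifted the stay about 0.2 rad off the pin and swung the door out with it. Then I lowered the middle hole over the pin, let go and backed straight up.
- **Seating:** In the last wrist picture the pin stands in the middle hole. In the side picture the bar lies where a level, fully seated bar should. As I lowered it, the push on the wrist reached about 13 N when the bar met the shoulder. This was the highest force I read during the job.
- **After letting go:** The robot was clear of everything and the wrist force read about zero.
- **Other items:** I touched nothing else, and the mug, the stapler and the tub look unmoved in the last pictures.
- **What disagreed:** The door ended a little wider than the 0.7 rad in the description, which fits where the pin is clamped. One roof corner in the first top picture did not fit the cabinet model, so I left it out. One corner in the wrist picture was about 2 pixels off. Every other check agreed.

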